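# Drive the tapered pillar into the stand base

### The job

Take the plain straight-topped aluminium pillar out of the wooden rack, set its tapered foot lightly into the socket of the dark iron stand base and let go, so that it stands there by itself with its collar still clear of the rim. Then pick up the wooden mallet and tap the pillar's top with the mallet's striking face until the collar is down on the socket's rim and the taper holds; do not push the pillar home by hand. Finally stand the mallet back on its striking face on the bench, and leave the other glassware and fittings where they are.

Things in the scene. Friction and masses are not known exactly. Their poses are not given: they have to be found in the camera images.
- pillar: The pillar: aluminium, upright, 142 mm tall, origin at the centre of its lower end, z up along its axis. From below: tapered foot 45 mm long (diameter 22 mm at the tip, 31 mm at its upper end), flat round collar of diameter 50 mm from 45 to 53 mm, then a plain straight round shaft of diameter 20 mm up to the flat top at 142 mm. About 0.15 kg. It hangs by its collar in any one of the rack's three holes.
- pillar_collar (a point): Centre of the underside of the pillar's collar, 45 mm above its lower end.
- pillar_top (a point): Centre of the pillar's flat top, 142 mm above its lower end.
- stand: Stand base, fixed: dark iron plate 160 x 120 x 18 mm (x, y, z) with a grey round boss in its middle, 72 mm across, whose rim is 68 mm above the bench. Origin: centre of the underside. In the boss, from 5 mm below the rim, four sprung steel jaws form a taper socket for the pillar's foot, about 28 mm across at their upper end and narrowing downwards as the foot does.
- stand_mouth (a point): Centre of the socket's mouth (40 mm across) at the height of the boss's rim, 68 mm above the bench. By its own weight the pillar stands in it upright, the underside of its collar about 6 to 10 mm above the rim; driving it further takes a force that rises to roughly 9 to 16 N when the collar meets the rim, and it stays where it is driven.
- rack: Fixed light wooden block 90 x 220 x 55 mm (x, y, z), origin at the centre of its underside; three holes of 37 mm diameter, 50 mm deep, in a row along its y at -70, 0 and +70 mm. A collared part stands in each, collar on the rack's top, its lower end 10 mm above the bench.
- mallet: Wooden mallet, 0.3 kg, standing upright on its flat striking face; origin at the centre of that face, z up. Head 50 x 44 x 90 mm (x, y, z). Handle: level rod of diameter 22 mm, axis 48 mm above the face, out of the head's -x side, its end 149 mm from the origin. The head can be gripped from above across its 44 mm (along y).
- ball_pillar: Not the one: aluminium part in the rack with the same foot and collar but a thin 12 mm stem and a ball of 32 mm at its top, 129 mm tall in all; origin at its lower end. Leave in place.
- plug: Not the one: short aluminium plug in the rack with the same foot and collar and a knob 34 mm across, 75 mm tall in all; origin at its lower end. Leave in place.
- beaker: Glass beaker, 72 mm across, 95 mm tall, origin under its centre. Leave in place.
- flask: Green glass conical flask, 80 mm across, 105 mm tall, origin under its centre. Leave in place.
- jar: Amber jar with white cap, 56 mm across, 70 mm tall, origin under its centre. Leave in place.
- spatula: Spatula lying flat, 170 mm long along its x. Leave in place.
- weight: Brass weight with a knob, 44 mm across, 60 mm tall, origin under its centre. Leave in place.
- dish: White porcelain dish, 90 mm across, 30 mm tall, origin under its centre. Leave in place.
There are look-alikes about, which are no part of the job. There is more than one size of the stand; the one meant has the size given above. What is shaped like the mallet but pink is not meant.

How it is judged:
By the outcome, as a careful person would: the job done as asked, in the order asked, and still so for the second after the job is handed in, with the robot touching nothing.
It also fails if it takes over 69 s, if anything falls off the work surface, if the arm or the gripper's body presses on something with over 40 N, if the wrist force passes 120 N, or if a joint passes its speed limit or range.

### The arm

A 7-joint arm with a two-finger parallel gripper is mounted at the origin on the work surface. World frame = base frame: x ahead of the robot, y to its left, z up, the work surface at z = 0. Lengths are in m, angles in rad, forces in N, time in s.
With the tool pointing down it reaches from about 0.4 to 0.85 m from the base axis. Payload 10.4 kg.
Tool frame: the origin (TCP) lies midway between the tips of the shut fingers; the grasp point (between the pads) lies 19 mm behind it; z points along the fingers, y is the line along which they close (so a half turn about z gives the same grasp; the last joint's range is limited). The gripper opens to 87 mm and grips with 3 to 60 N. Pads are 19 mm wide; open, the fingers measure 117 mm over their backs; the gripper's body (75 mm by 190 mm) begins 51 mm behind the grasp point.
Start: joints at [-1.303, 0.332, -0.065, 1.46, 0.022, 1.35, -0.088], TCP at [0.179, 0.599, 0.198] pointing down, gripper open.
Joint ranges: [-2.6, 2.6], [-0.5, 2.12], [-1.47, 1.34], [0.16, 2.42], [-1.27, 4.41], [0.06, 2.06], [-2.6, 2.6]. Speed limits (rad/s): [2.22, 2.22, 2.79, 2.79, 3.14, 3.14, 3.14].

### API

Orientations are given as a unit quaternion [x, y, z, w].
In Python, from bench import r gives the robot as it stands.
- The arm moves only by the tool arm_command, never from a script. Its argument "moves" is one flat list of numbers, 4 for each row, row after row: the shift along the tool's x, y, z in cm, then the turn about the tool's z in degrees. A call has 1 to 12 rows; each row shifts and turns the commanded pose from where the row before left it, along the tool's axes as they then stand; what a row does not reach is not made up. A row lasts 1/12 s, in which the tool goes at most 41.7 mm and 7.16 degrees, less where a joint would pass 70% of its speed; a pose out of reach is approached as far as the arm can. A call with a gripper value outside its range is refused whole. "fingers" is the opening in per cent of the stroke, from 0 (shut) to 100 (fully open), set as the call begins (left out, the last holds). The fingers move at their own pace and stop on an object; "squeeze" is the grip in N (left out, the last holds). Time passes only in rows, so rows that do not move let the fingers close. It gives the time, the measured TCP pose, the force, the opening and the grip force at its end, in the units of the state.
- r.read_state(): the state, without advancing time (a new reading comes with each control period).
- r.camera(name): name is "scene" or "top" or "wrist"; returns the picture (480x640x3 uint8, red, green, blue); there is no depth.
- r.camera_info(name): a dict with "fx", "fy", "cx", "cy" (pixels), "k1" (the pictures are not rectified: a ray, as slopes to the right and down, at radius r is drawn at 1 + k1 r^2 times it, then the intrinsics apply), "origin" and "attitude" of the camera in the world. Camera axes: x right, y up, looking along -z (the intrinsics and any distortion apply to the point x, -y, -z); pixel columns grow to the right and rows downward; lengths in m; the calibration is good to about 2 mm. A picture is of the moment at which its call begins: read the wrist's pose just before it. camera_info takes no time and is no camera call; for the wrist camera it gives the pose at the moment of the call.
- r.close_job(): hands the job in; it is judged then, once.
The state is a dict: "time": time; "joint_positions": joint angles; "joint_vel": joint speeds; "joint_torque": joint torques, N m; "ee_pos": TCP position; "eef_rot": TCP orientation; "ft_force": force on the tool from outside, world axes, zero at the start; "torque": the same for the moment, N m; "width": finger opening in m; "grip_force": force on a finger pad.
Only numpy, scipy, OpenCV 4.12 (cv2) and the standard library are available. Lean on these libraries where they do the work, as an engineer would, in place of code of your own. Each camera call takes 0.05 s, during which the arm holds its last target. There are 200 camera calls.

## Working session

There is one attempt and no reset: what is moved stays moved. The work goes in short steps, Python scripts to look and compute and a tool call to move; the robot and the scene stay as the last step left them, time stands still between calls to the robot, and variables do not carry over. Pictures are saved under pics/ and viewed, at most 10 in all, crops included, and the job is handed in when it is done.

Besides the shell and the picture viewer there is one more tool, called after "Request:" by a JSON object that holds its "op" and its "data", one argument or row to a line. arm_command: Moves the arm, as the interface text tells. Its arguments: {"type":"object","properties":{"moves":{"type":"array"},"fingers":{"type":"number"},"squeeze":{"type":"number"}},"required":["moves"]}

```bash
mkdir -p pics; cat > h.py <<'E'
import numpy as np, cv2
from scipy.spatial.transform import Rotation as R
from bench import r
def rot(a):
    a=np.array(a,float)
    return a if a.shape==(3,3) else R.from_quat(a).as_matrix()
def ray(info,u,v):
    x=(u-info['cx'])/info['fx'];y=(v-info['cy'])/info['fy']
    k=info['k1'];rd=np.hypot(x,y);q=rd
    for _ in range(20): q=rd/(1+k*q*q)
    s=q/rd if rd>0 else 1
    d=rot(info['attitude'])@np.array([x*s,-y*s,-1.]);return np.array(info['origin']),d
def onz(info,u,v,z):
    o,d=ray(info,u,v);return o+d*(z-o[2])/d[2]
def proj(info,p):
    c=rot(info['attitude']).T@(np.array(p)-np.array(info['origin']))
    x=c[0]/-c[2];y=-c[1]/-c[2];f=1+info['k1']*(x*x+y*y)
    return np.array([info['cx']+info['fx']*x*f,info['cy']+info['fy']*y*f])
def snap(cam,name):
    im=r.camera(cam)[:,:,::-1].copy();cv2.imwrite(f'pics/{name}.png',im);return im
E
python3 - <<'E'
from h import *
for c in('scene','top'):
    snap(c,c+'0');print(r.camera_info(c))
print(r.read_state())
E
```

```text
{'fx': 537.6125357844305, 'fy': 537.6125357844305, 'cx': 319.54237430986575, 'cy': 235.9605527068825, 'k1': -0.05228999447297665, 'origin': array([ 0.85491654, -0.60854339,  1.08620686]), 'attitude': array([0.30862565, 0.0914534 , 0.24446898, 0.91467011])}
{'fx': 610.6594889618156, 'fy': 610.6594889618156, 'cx': 324.5658455718466, 'cy': 236.7863172008896, 'k1': -0.12670729472336867, 'origin': array([0.29570508, 0.03023881, 1.53820698]), 'attitude': array([-0.05234502,  0.04355684,  0.71300132, -0.69784807])}
{'time': 0.1, 'joint_positions': array([-1.30259176,  0.33281503, -0.06475593,  1.46084252,  0.02162989,
        1.34989804, -0.08849263]), 'joint_vel': array([ 0.00020412, -0.00178913, -0.00153576, -0.00263418, -0.00088798,
       -0.00079789,  0.00079037]), 'joint_torque': array([ 1.45950075e-03, -6.24540997e+01,  2.47335120e-02, -3.90721500e+01,
       -6.13401644e-02,  3.66615190e-02,  9.87502654e-05]), 'ee_pos': array([0.17907764, 0.59840817, 0.19763677]), 'eef_rot': array([ 1.44848049e-01,  9.89453709e-01, -6.30268637e-04, -5.82464113e-05]), 'ft_force': array([-0.3461568 ,  0.10123195,  0.66727631]), 'torque': array([ 0.00169998,  0.02494222, -0.0032212 ]), 'grip_force': 0.0, 'width': 0.08740233649779264}
```

View pics/top0.png

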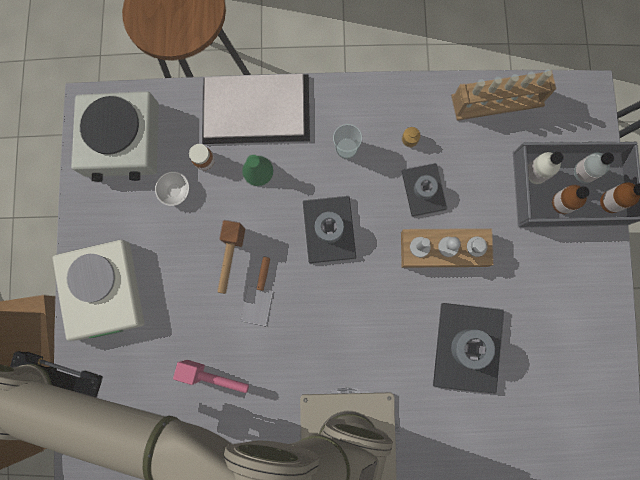

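View pics/scene0.png

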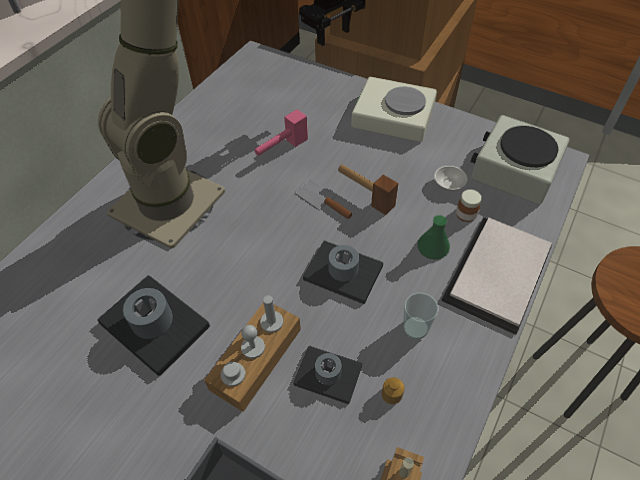

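The top view shows three stands: medium at (330,228), small at (427,188) and large at (470,348). By scale, about 400 px/m, the medium one is the 160x120 stand. The rack parts are at (420,246), (450,246) and (477,246). The straight-topped one looks like the one at (420,246), seen in the scene view at (268,305). The wooden mallet is at (232,235), and the pink one at (188,372) is a decoy. Next I'll check one close crop and measure.

```bash
python3 - <<'E'
from h import *
T=cv2.imread('pics/top0.png');S=cv2.imread('pics/scene0.png')
def crop(im,u,v,w=40,h=30): return cv2.resize(im[v-h:v+h,u-w:u+w],(400,300),interpolation=cv2.INTER_CUBIC)
cv2.imwrite('pics/m1.png',np.vstack([np.hstack([crop(T,425,245),crop(T,330,228)]),np.hstack([crop(T,230,240),crop(S,268,320)])]))
ti=r.camera_info('top');si=r.camera_info('scene')
# wood mallet masks, rack mask
for nm,im,inf,box in(('mallet',T,ti,(205,210,250,300)),('rack',T,ti,(395,222,500,275))):
    x0,y0,x1,y1=box;c=cv2.cvtColor(im[y0:y1,x0:x1],cv2.COLOR_BGR2HSV)
    m=((c[...,1]>70)&((c[...,0]<25))).astype(np.uint8)
    n,l,s,ce=cv2.connectedComponentsWithStats(m);k=1+np.argmax(s[1:,4])
    pts=np.argwhere(l==k)[:,::-1].astype(np.float32)
    print(nm,s[k],cv2.minAreaRect(pts),ce[k]+[x0,y0])
x0,y0=300,190;g=T[y0:y0+80,x0:x0+65].max(2)
m=(g<75).astype(np.uint8);n,l,s,ce=cv2.connectedComponentsWithStats(m);k=1+np.argmax(s[1:,4])
rc=cv2.minAreaRect(np.argwhere(l==k)[:,::-1].astype(np.float32));b=cv2.boxPoints(rc)+[x0,y0]
P=np.array([onz(ti,*p,.018) for p in b]);print('stand',rc,P,P.mean(0),np.linalg.norm(P[1]-P[0]),np.linalg.norm(P[2]-P[1]))
E
```

```text
mallet [ 13  11  27  73 892] ((22.5, 46.999996185302734), (22.94558334350586, 71.974609375), 11.309932708740234) [229.26008969 248.63452915]
rack [   6    7   92   39 2371] ((51.441036224365234, 25.48893165588379), (37.973846435546875, 91.05253601074219), 89.32596588134766) [445.46562632 248.09320962]
stand ((29.06097412109375, 39.54878234863281), (62.72511672973633, 47.48556137084961), 83.6598129272461) [[ 0.59637856  0.10236861  0.018     ]
 [ 0.60713976 -0.01758712  0.018     ]
 [ 0.44798756 -0.03074827  0.018     ]
 [ 0.43742161  0.08749573  0.018     ]] [0.52223187 0.03538224 0.018     ] 0.12043744743985846 0.1596954558567914
```

View pics/m1.png

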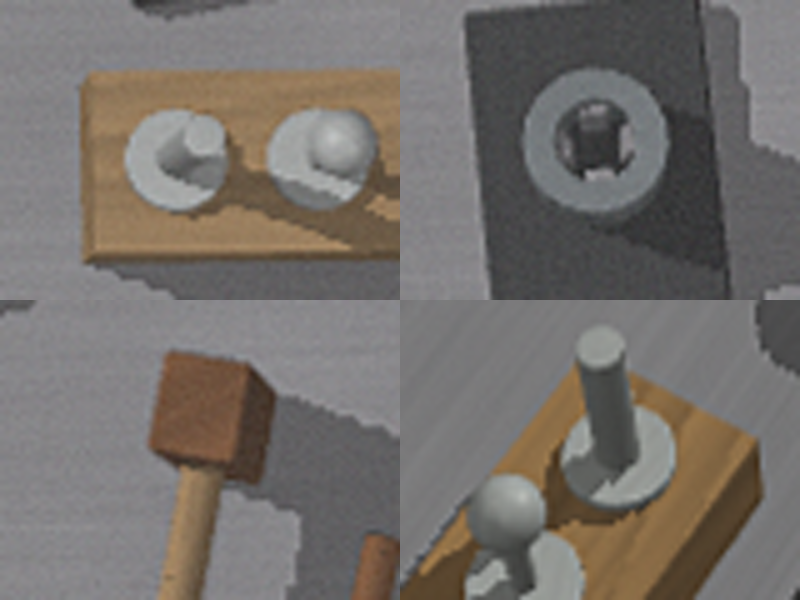

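The crop confirms the choice: a straight shaft with its top at about (425.8,242) and its collar at (420.2,246.8). The boss rim centre is at (329.2,225.8). The mallet's top face is centred at (230,230.8), with the handle running down the image.

```bash
python3 - <<'E'
from h import *
ti=r.camera_info('top');si=r.camera_info('scene')
print('collar',onz(ti,420.2,246.8,.063),'top T',onz(ti,425.8,242,.152),'top S',onz(si,268.2,299.2,.152))
print('rim',onz(ti,329.2,225.8,.068))
print('mallet top corners',[onz(ti,190+a/5,210+b/5,.09).round(4) for a,b in((168,52),(248,63),(235,158),(150,143))])
print('m handle',onz(ti,190+203/5,210+172/5,.059),onz(ti,222.3,291,.059))
print('rack ends',onz(ti,401.5,248,.055),onz(ti,493,248,.055))
E
```

```text
collar [ 0.46754109 -0.18581898  0.063     ] top T [ 0.46794792 -0.18612519  0.152     ] top S [ 0.47086391 -0.18586019  0.152     ]
rim [0.52343953 0.03464014 0.068     ]
mallet top corners [array([0.5391, 0.2894, 0.09  ]), array([0.5328, 0.2505, 0.09  ]), array([0.4867, 0.2568, 0.09  ]), array([0.4949, 0.298 , 0.09  ])]
m handle [0.48424029 0.27748242 0.059     ] [0.37043547 0.2980272  0.059     ]
rack ends [ 0.46656507 -0.14097386  0.055     ] [ 0.46133276 -0.36712836  0.055     ]
```

Request:
{"op": "arm_command", "data": {
  "moves": [0, 0, -2.5, -5.5, 0, 0, -2.5, -5.5, 0, 0, -2, -5.6, -2.5, -3.1, 0, 0, -2.5, -3.1, 0, 0, -2.5, -3.1, 0, 0, -2.5, -3.1, 0, 0, -2.5, -3.1, 0, 0, -2.5, -3.1, 0, 0, -2.5, -3.1, 0, 0, -2.5, -3.1, 0, 0, -2.5, -3.1, 0, 0],
  "fingers": 57,
  "squeeze": 30
}}

```text
time: 1.1
ee_pos: [0.4046, 0.3177, 0.2682]
eef_rot: [0.001, 1.0, 0.0, -0.0]
ft_force: [0.7, 0.0, 0.8]
width: 0.0494
grip_force: 0.0
```

Request:
{"op": "arm_command", "data": {
  "moves": [-0.5, -4.0, 0, 0, -0.5, -4.0, 0, 0, -0.5, -4.0, 0, 0, -0.5, -4.0, 0, 0, -0.5, -4.0, 0, 0, -0.5, -4.0, 0, 0, -0.5, -4.0, 0, 0, -0.5, -4.0, 0, 0, -0.5, -4.0, 0, 0, -0.5, -4.0, 0, 0, -0.5, -4.0, 0, 0, -0.5, -4.0, 0, 0]
}}

```text
time: 2.1
ee_pos: [0.4629, -0.1626, 0.2684]
eef_rot: [0.0, 1.0, 0.0, 0.0]
ft_force: [1.5, -0.4, -0.1]
width: 0.0494
grip_force: 0.0
```

```bash
python3 - <<'E'
from h import *
i=r.camera_info('wrist');s=r.read_state();snap('wrist','w1');print(i,s['ee_pos'],s['eef_rot'],s['joint_positions'])
for p in([.4685,-.186,.152],[.468,-.186,.063]):print(proj(i,p))
E
```

```text
{'fx': 427.47203074774484, 'fy': 427.47203074774484, 'cx': 318.2915563019839, 'cy': 239.32857743199196, 'k1': -0.004309533335328225, 'origin': array([ 0.3828673 , -0.162867  ,  0.45424566]), 'attitude': array([-0.10407739, -0.10413137,  0.69933786,  0.69946488])} [ 0.46293123 -0.16255369  0.26838119] [4.87229160e-04 9.99999834e-01 2.02782521e-04 2.30663081e-04] [-0.46195392 -0.03534512  0.69962609  1.72375963  0.02243311  1.44455772
  1.80436933]
[286.78529037 231.02368402]
[293.48617484 204.51659642]
```

View pics/w1.png

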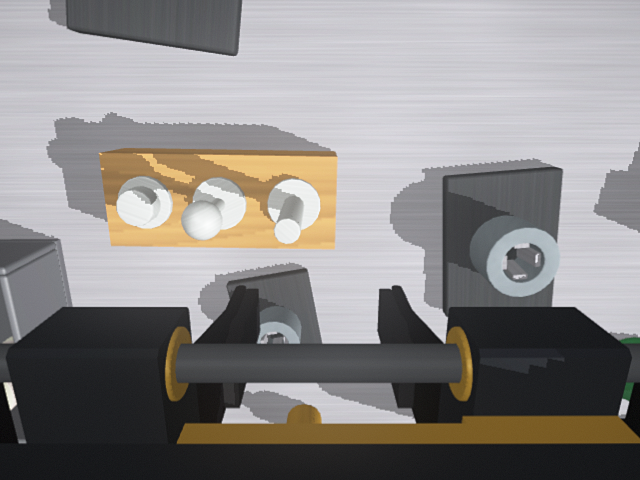

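Measured pillar position fits within a pixel: top at (287.5,231), collar at (294,205). The stand rim centre is at about (521,263).

Request:
{"op": "arm_command", "data": {
  "moves": [-0.28, -1.15, 0, 0, -0.27, -1.15, 0, 0, 0, 0, 3, 0, 0, 0, 3, 0, 0, 0, 3, 0, 0, 0, 3, 0, 0, 0, 2.5, 0, 0, 0, 1.7, 0, 0, 0, 0, 0, 0, 0, 0, 0]
}}

```text
time: 2.98
ee_pos: [0.4682, -0.1835, 0.106]
eef_rot: [0.001, 1.0, -0.0, -0.001]
ft_force: [-0.2, -0.3, 1.2]
width: 0.0494
grip_force: 0.0
```

Request:
{"op": "arm_command", "data": {
  "moves": [0, 0, 0, 0, 0, 0, 0, 0, 0, 0, 0, 0, 0, 0, 0, 0, 0, 0, 0, 0, 0, 0, 0, 0],
  "fingers": 10,
  "squeeze": 25
}}

```text
time: 3.48
ee_pos: [0.4691, -0.1836, 0.1066]
eef_rot: [0.001, 1.0, 0.0, 0.0]
ft_force: [-0.4, 0.3, -1.1]
width: 0.0192
grip_force: 25.0
```

```bash
python3 - <<'E'
from h import *
im=cv2.imread('pics/w1.png')
i={'fx': 427.47203074774484, 'fy': 427.47203074774484, 'cx': 318.2915563019839, 'cy': 239.32857743199196, 'k1': -0.0043095, 'origin': np.array([ 0.3828673 , -0.162867  ,  0.45424566]), 'attitude': np.array([-0.10407739, -0.10413137,  0.69933786,  0.69946488])}
print(onz(i,521,262.5,.068),proj(i,[.5234,.0346,.068]))
print(r.read_state()['ee_pos'],r.read_state()['eef_rot'])
E
```

```text
[0.52378028 0.03202509 0.068     ] [523.72835471 262.1266299 ]
[ 0.46905238 -0.18362215  0.10664233] [5.31614892e-04 9.99999808e-01 2.67203332e-06 3.17081403e-04]
```

Request:
{"op": "arm_command", "data": {
  "moves": [0, 0, -1, 0, 0, 0, -2, 0, 0, 0, -2.5, 0, 0, 0, -2.5, 0, 0, 0, -2, 0, 0, 0, 0, 0]
}}

```text
time: 3.98
ee_pos: [0.4706, -0.1843, 0.2107]
eef_rot: [0.001, 1.0, -0.0, 0.003]
ft_force: [1.1, 0.9, -2.1]
width: 0.0189
grip_force: 25.0
```

Request:
{"op": "arm_command", "data": {
  "moves": [-0.5, 2, 0, 0, -0.5, 2.5, 0, 0, -0.5, 2.5, 0, 0, -0.5, 2.5, 0, 0, -0.5, 2.5, 0, 0, -0.5, 2.5, 0, 0, -0.5, 2.5, 0, 0, -0.5, 2, 0, 0, -0.5, 1.5, 0, 0, -0.5, 1.0, 0, 0, 0, 0, 0, 0, 0, 0, 0, 0]
}}

```text
time: 4.98
ee_pos: [0.5191, 0.0306, 0.2061]
eef_rot: [0.001, 1.0, -0.0, -0.0]
ft_force: [0.2, 0.1, -2.0]
width: 0.0192
grip_force: 25.0
```

```bash
python3 - <<'E'
from h import *
s=r.read_state();i=r.camera_info('wrist');snap('wrist','w2');T=snap('top','t2');S=snap('scene','s2')
print(s['ee_pos'],s['eef_rot'],s['width'],s['grip_force'],s['ft_force'])
ti=r.camera_info('top');si=r.camera_info('scene')
u,v=proj(si,[.52,.02,.1]).astype(int);print(u,v)
W=cv2.imread('pics/w2.png')
a=cv2.resize(S[v-90:v+60,u-100:u+100],(800,600),interpolation=cv2.INTER_CUBIC)[:, 200:600]
b=cv2.resize(W[140:290,250:350],(400,600),interpolation=cv2.INTER_CUBIC)
cv2.imwrite('pics/m2.png',np.hstack([a,b]));print(proj(i,[.5236,.033,.068]))
E
```

```text
[0.51909771 0.03061605 0.20608154] [ 6.94510427e-04  9.99999624e-01 -4.45292520e-04 -2.65644887e-04] 0.019178347827697055 25.00897442456335 [ 0.18308364  0.10922213 -1.96170786]
338 252
[321.96430297 222.3719355 ]
```

View pics/m2.png

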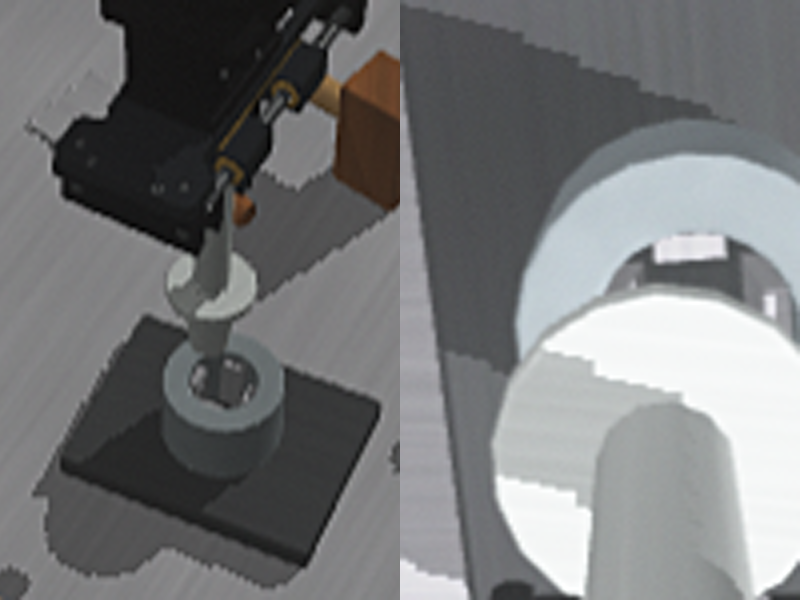

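The scene crop shows the pillar held upright over the socket. The wrist crop shows the collar overlapping the boss rim. I'll fit circles to both in the wrist image.

```bash
python3 - <<'E'
from h import *
from scipy.optimize import least_squares
W=cv2.imread('pics/w2.png').astype(int);i=r.camera_info('wrist')
B,G,Rr=W[...,0],W[...,1],W[...,2]
rim=((B-Rr)>8)&(G>165)&(G<225); col=(abs(B-Rr)<8)&(G>150)
reg=np.zeros(G.shape,bool);reg[150:290,250:400]=1
def edge(m,rows,side):
    o=[]
    for v in rows:
        x=np.where(m[v,250:400])[0]
        if len(x): o.append((250+(x[0]-.5 if side=='L' else x[-1]+.5),v))
    return o
def fit(pts,z,Rad):
    P=np.array([onz(i,u,v,z)[:2] for u,v in pts])
    f=least_squares(lambda c:np.hypot(*(P-c).T)-Rad,P.mean(0)+[0,0],loss='soft_l1',f_scale=.0005)
    print(len(P),f.x,np.abs(f.fun).mean(),np.abs(f.fun).max())
m=cv2.morphologyEx((rim&reg).astype(np.uint8),cv2.MORPH_OPEN,np.ones((2,2))).astype(bool)
pr=edge(m,range(182,222,2),'L')+edge(m,range(182,222,2),'R');print(pr[::6]);fit(pr,.068,.036)
c2=(abs(B-Rr)<8)&(G>140)&reg
pc=edge(c2,range(218,280,3),'L')+edge(c2,range(218,280,3),'R');print(pc[::6]);fit(pc,.1625,.025)
E
```

```text
[(np.float64(307.5), 182), (np.float64(291.5), 194), (np.float64(283.5), 206), (np.float64(280.5), 218), (np.float64(354.5), 190), (np.float64(365.5), 202), (np.float64(369.5), 214)]
40 [0.52595475 0.03462325] 0.0003075971039214986 0.0009089376728895135
[(np.float64(249.5), 218), (np.float64(249.5), 236), (np.float64(249.5), 254), (np.float64(249.5), 272), (np.float64(399.5), 227), (np.float64(399.5), 245), (np.float64(399.5), 263)]
42 [0.51390637 0.03299029] 0.01874556369886444 0.022075059844460253
```

```bash
python3 - <<'E'
from h import *
from scipy.optimize import least_squares
i=r.camera_info('wrist')
pts=[(250+(a-400)/4-.4,140+b/4-.4) for a,b in((493,445),(520,375),(570,325),(665,287),(760,312),(795,338),(510,520))]
for z in(.1605,.1625):
    P=np.array([onz(i,u,v,z)[:2] for u,v in pts])
    f=least_squares(lambda c:np.hypot(*(P-c).T)-.025,P.mean(0)+[.01,.01]);print(f.x,f.fun.round(4))
E
```

```text
[0.51852432 0.02893961] [ 0.0005 -0.0002 -0.0006  0.0004  0.0001  0.0001  0.0001]
[0.51808214 0.02909158] [ 0.0005 -0.0002 -0.0005  0.0004  0.     -0.0001 -0.0001]
```

Request:
{"op": "arm_command", "data": {
  "moves": [-0.33, 0.29, 0, 0, -0.34, 0.29, 0, 0, 0, 0, 2, 0, 0, 0, 2, 0, 0, 0, 1.5, 0, 0, 0, 1, 0, 0, 0, 0.5, 0, 0, 0, 0, 0, 0, 0, 0, 0]
}}

```text
time: 5.88
ee_pos: [0.5262, 0.0372, 0.1369]
eef_rot: [0.001, 1.0, 0.0, 0.0]
ft_force: [-0.8, -0.1, -1.4]
width: 0.0195
grip_force: 25.0
```

```bash
python3 - <<'E'
from h import *
S=snap('scene','s3');si=r.camera_info('scene');s=r.read_state();print(s['ee_pos'],s['eef_rot'],s['ft_force'],s['width'])
u,v=proj(si,[.525,.036,.09]).astype(int)
cv2.imwrite('pics/m3.png',cv2.resize(S[v-45:v+35,u-40:u+40],(600,600),interpolation=cv2.INTER_CUBIC))
E
```

```text
[0.52628533 0.03726313 0.13713358] [5.61097762e-04 9.99999722e-01 1.55932747e-04 4.66345827e-04] [-0.23243306 -0.7095893  -1.5393322 ] 0.019526440540023147
```

View pics/m3.png

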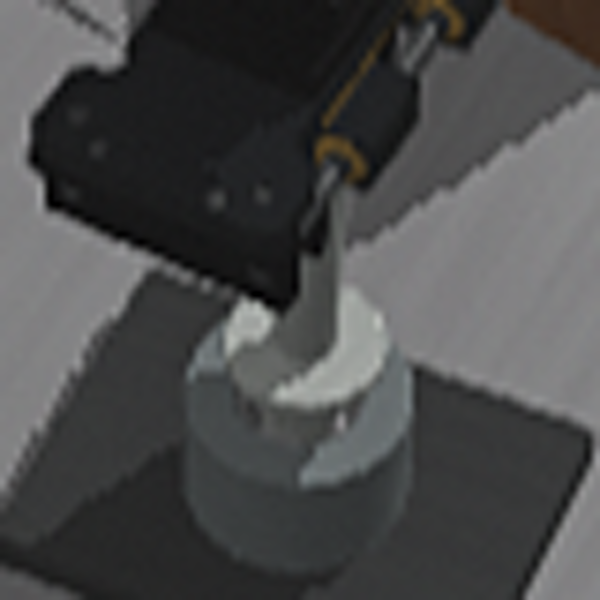

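The foot is inside the mouth, with the collar well above the rim. I'll lower it gently.

Request:
{"op": "arm_command", "data": {
  "moves": [0, 0, 0.2, 0, 0, 0, 0.2, 0, 0, 0, 0.1, 0, 0, 0, 0.1, 0, 0, 0, 0, 0, 0, 0, 0, 0]
}}

```text
time: 6.43
ee_pos: [0.5257, 0.0371, 0.1303]
eef_rot: [0.001, 1.0, -0.0, -0.0]
ft_force: [0.5, -1.5, -2.3]
width: 0.0191
grip_force: 25.0
```

Request:
{"op": "arm_command", "data": {
  "moves": [0, 0, 0.1, 0, 0, 0, 0, 0, 0, 0, 0, 0]
}}

```text
time: 6.68
ee_pos: [0.5258, 0.0372, 0.1293]
eef_rot: [0.001, 1.0, -0.0, -0.0]
ft_force: [-0.3, -0.7, -1.8]
width: 0.0193
grip_force: 25.0
```

Request:
{"op": "arm_command", "data": {
  "moves": [0, 0, 0.1, 0, 0, 0, 0, 0, 0, 0, 0, 0]
}}

```text
time: 6.93
ee_pos: [0.5258, 0.0372, 0.1283]
eef_rot: [0.001, 1.0, 0.0, -0.0]
ft_force: [-0.8, -0.9, 0.1]
width: 0.0196
grip_force: 25.0
```

The vertical force went from -1.8 N to 0, so the pillar now rests on the jaws. Releasing.

Request:
{"op": "arm_command", "data": {
  "moves": [0, 0, 0, 0, 0, 0, 0, 0, 0, 0, 0, 0, 0, 0, 0, 0, 0, 0, 0, 0, 0, 0, -2, 0, 0, 0, -3, 0, 0, 0, -3, 0, 0, 0, -3, 0, 0, 0, -2, 0],
  "fingers": 50
}}

```text
time: 7.77
ee_pos: [0.5264, 0.0372, 0.2613]
eef_rot: [0.001, 1.0, 0.001, 0.001]
ft_force: [-0.1, 0.2, 0.1]
width: 0.0434
grip_force: 0.0
```

Request:
{"op": "arm_command", "data": {
  "moves": [0.1, 3, 0, 3, 0.1, 3, 0, 3, 0.1, 3, 0, 4, 0.1, 3, 0, 0, 0, 3, 0, 0, 0, 2, 0, 0, 0, 0, 0, 0],
  "fingers": 80
}}

```text
time: 8.35
ee_pos: [0.5398, 0.2116, 0.2575]
eef_rot: [0.084, 0.996, 0.0, -0.001]
ft_force: [0.2, 0.0, 0.1]
width: 0.069
grip_force: 0.0
```

```bash
python3 - <<'E'
from h import *
S=snap('scene','s4');T=snap('top','t4');si=r.camera_info('scene');ti=r.camera_info('top');i=r.camera_info('wrist');s=r.read_state();W=snap('wrist','w4');print(s['ee_pos'],s['eef_rot'],s['width'])
u,v=proj(si,[.525,.036,.11]).astype(int);print(u,v)
a=cv2.resize(S[v-40:v+40,u-40:u+40],(400,400),interpolation=cv2.INTER_CUBIC)
W=cv2.resize(W,(400,300));a=np.vstack([a,W[:0]]);u2,v2=proj(ti,[.525,.036,.11]).astype(int)
b=cv2.resize(T[v2-20:v2+20,u2-40:u2+40],(400,200),interpolation=cv2.INTER_CUBIC)
cv2.imwrite('pics/m4.png',np.hstack([np.vstack([a]),np.vstack([W,np.zeros((100,400,3),np.uint8)])]))
for h in(.006,.008,.010): print(h,[proj(si,[.525,.036,.068+h+z]).round(1) for z in(0.,.008,.097)])
print(proj(i,[.5134,.2737,.09])*.625)
E
```

```text
[0.54049148 0.20651973 0.25799609] [ 8.70521144e-02  9.96203688e-01 -3.49083717e-04 -1.42596156e-04] 0.06910091448026588
344 245
0.006 [array([343.9, 254.6]), array([344. , 252.6]), array([344.8, 228.6])]
0.008 [array([343.9, 254.1]), array([344. , 252.1]), array([344.8, 228. ])]
0.01 [array([343.9, 253.6]), array([344. , 251.6]), array([344.8, 227.4])]
[246.12725217 101.6071298 ]
```

View pics/m4.png

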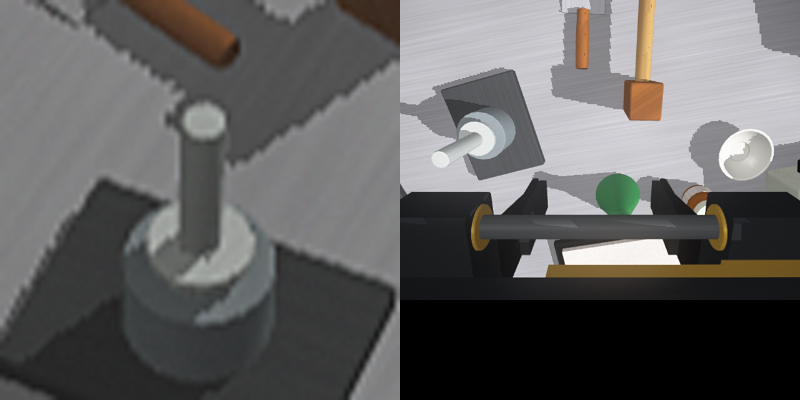

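The pillar stands upright by itself with its collar above the rim (scene crop, top at (205,121), collar at about (200,245)). The wooden mallet's head is at (644,100) in the right panel, with its handle straight up, so the yaw matches. The pillar was gripped about (+2,+2.5) mm from its top-camera position, so I'll apply that offset to the mallet.

Request:
{"op": "arm_command", "data": {
  "moves": [1.2, 2.1, 0, 0, 1.2, 2.1, 0, 0, 1.3, 2.2, 0, 0, 0, 0, 3, 0, 0, 0, 3, 0, 0, 0, 3, 0, 0, 0, 3, 0, 0, 0, 2, 0, 0, 0, 0, 0, 0, 0, 0, 0]
}}

```text
time: 9.33
ee_pos: [0.5154, 0.2742, 0.1185]
eef_rot: [0.089, 0.996, -0.0, -0.0]
ft_force: [0.7, 1.1, 0.9]
width: 0.0694
grip_force: 0.0
```

```bash
python3 - <<'E'
from h import *
i=r.camera_info('wrist');s=r.read_state();W=snap('wrist','w5');print(s['ee_pos'],s['eef_rot'],s['width'])
cv2.imwrite('pics/m5.png',W[100:400])
print([proj(i,[.5154+a*.985+b*.174,.2762-a*.174+b*.985,.09]).round(0)-[0,100] for a,b in((.025,.022),(.025,-.022),(-.025,-.022),(-.025,.022))])
E
```

```text
[0.51540465 0.27420706 0.11850369] [ 8.85303287e-02  9.96073326e-01 -4.45825769e-04 -3.32999151e-04] 0.0693901731006662
[array([362., 208.]), array([283., 208.]), array([280., 120.]), array([365., 120.])]
```

View pics/m5.png

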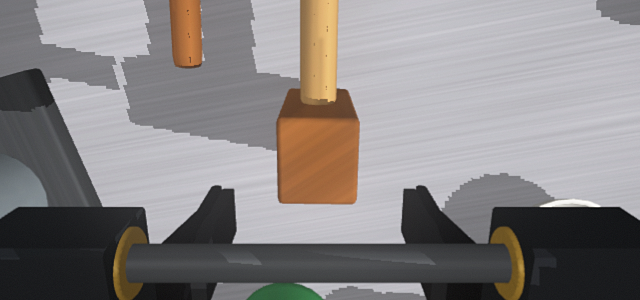

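The head's top face spans columns 278–357 with its lower edge at row 203, and the fingers at 236 and 402 are centred on it. Descend and grip.

Request:
{"op": "arm_command", "data": {
  "moves": [0.2, 0, 2, 0, 0, 0, 2.5, 0, 0, 0, 1.5, 0, 0, 0, 0.9, 0, 0, 0, 0, 0, 0, 0, 0, 0]
}}

```text
time: 9.88
ee_pos: [0.5143, 0.2762, 0.0508]
eef_rot: [0.088, 0.996, 0.001, 0.001]
ft_force: [-0.1, 0.7, 0.2]
width: 0.0698
grip_force: 0.0
```

Request:
{"op": "arm_command", "data": {
  "moves": [0, 0, 0, 0, 0, 0, 0, 0, 0, 0, 0, 0, 0, 0, 0, 0, 0, 0, 0, 0, 0, 0, 0, 0],
  "fingers": 20,
  "squeeze": 55
}}

```text
time: 10.38
ee_pos: [0.5136, 0.2759, 0.0497]
eef_rot: [0.088, 0.996, 0.0, 0.0]
ft_force: [-0.4, -1.7, 3.1]
width: 0.0437
grip_force: 54.9
```

Request:
{"op": "arm_command", "data": {
  "moves": [0, 0, -1, 0, 0, 0, -2, 0, 0, 0, -3, 0, 0, 0, -3, 0, 0, 0, -3, 0, 0, 0, -3, 0, 0, 0, -3, 0, 0, 0, -2, 0, 0, 0, -1, 0, 0, 0, 0, 0]
}}

```text
time: 11.22
ee_pos: [0.5141, 0.2763, 0.2617]
eef_rot: [0.088, 0.996, 0.001, 0.001]
ft_force: [0.7, -0.8, -2.6]
width: 0.0435
grip_force: 54.9
```

Request:
{"op": "arm_command", "data": {
  "moves": [-0.4, -1.6, 0, 0, -0.6, -2.6, 0, 0, -0.6, -2.6, 0, 0, -0.6, -2.6, 0, 0, -0.6, -2.6, 0, 0, -0.6, -2.6, 0, 0, -0.6, -2.6, 0, 0, -0.6, -2.6, 0, 0, -0.45, -2.0, 0, 0, -0.3, -1.5, 0, 0, 0, 0, 0, 0, 0, 0, 0, 0]
}}

```text
time: 12.22
ee_pos: [0.5245, 0.0361, 0.2578]
eef_rot: [0.089, 0.996, -0.0, -0.001]
ft_force: [0.3, 0.5, -2.6]
width: 0.0436
grip_force: 54.9
```

```bash
python3 - <<'E'
from h import *
S=snap('scene','s6');si=r.camera_info('scene');s=r.read_state();print(s['ee_pos'],s['eef_rot'],s['width'],s['ft_force'])
u,v=proj(si,[.525,.036,.15]).astype(int);print(u,v)
cv2.imwrite('pics/m6.png',cv2.resize(S[v-60:v+60,u-80:u+80],(800,600),interpolation=cv2.INTER_CUBIC))
E
```

```text
[0.52461873 0.03728757 0.25798988] [ 8.77939341e-02  9.96138135e-01 -1.79140901e-04 -1.00423162e-03] 0.04317371524034035 [-0.40270088  0.66738152 -3.67441415]
344 234
```

View pics/m6.png

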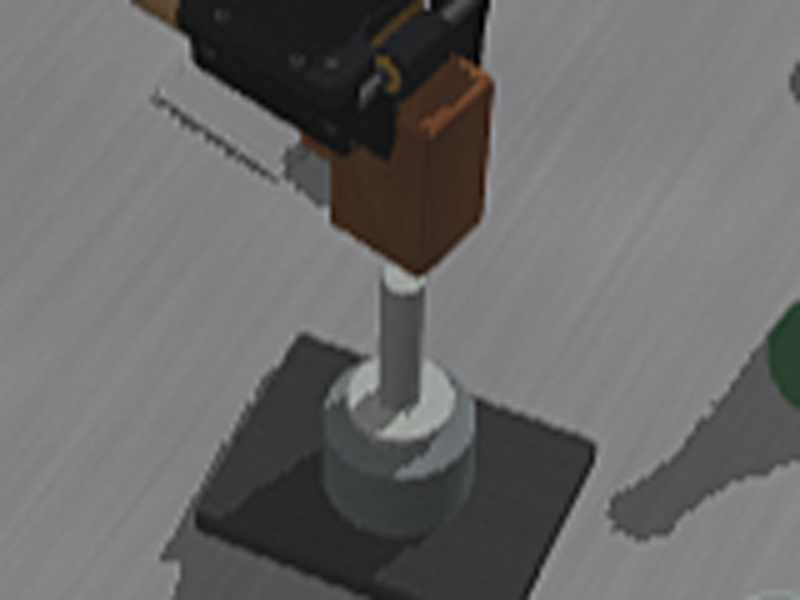

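The mallet is held upright, and its striking face is over the pillar's top at about (403,280) in the crop. I'll make an approach and a first tap.

Request:
{"op": "arm_command", "data": {
  "moves": [0, 0, 1.3, 0, 0, 0, 1.3, 0, 0, 0, 0, 0, 0, 0, 1.2, 0, 0, 0, -1.2, 0, 0, 0, 0, 0]
}}

```text
time: 12.77
ee_pos: [0.5259, 0.0375, 0.2351]
eef_rot: [0.087, 0.996, 0.0, 0.001]
ft_force: [0.9, 0.5, -0.9]
width: 0.0438
grip_force: 54.9
```

Request:
{"op": "arm_command", "data": {
  "moves": [0, 0, 0, 0, 0, 0, 1.5, 0]
}}

```text
time: 12.93
ee_pos: [0.5273, 0.0374, 0.2214]
eef_rot: [0.088, 0.996, 0.001, 0.003]
ft_force: [-0.4, 0.1, -2.4]
width: 0.0431
grip_force: 54.9
```

Request:
{"op": "arm_command", "data": {
  "moves": [0, 0, -1.5, 0, 0, 0, 0, 0, 0, 0, 0, 0]
}}

```text
time: 13.18
ee_pos: [0.5261, 0.0372, 0.2343]
eef_rot: [0.088, 0.996, 0.0, 0.001]
ft_force: [-0.6, 1.0, -2.6]
width: 0.0436
grip_force: 54.9
```

```bash
cat > pt.py <<'E'
from h import *
import sys
S=snap('scene',sys.argv[1]);si=r.camera_info('scene');s=r.read_state();print(s['ee_pos'],s['width'],s['ft_force'])
A=cv2.imread('pics/s4.png')
# vertical shift of collar/shaft patch between released state s4 and now; scale 0.29 px per mm
for box in((325,246,366,262),):
    x0,y0,x1,y1=box
    a=A[y0:y1,x0:x1].max(2);b=S[y0:y1,x0:x1].max(2)
    fa=[(np.float32(m)>=170).sum(0).sum() for m in(a,b)];print(fa)
    ra=[np.argwhere(m>=170).mean(0) for m in(a,b)];print(ra)
E
python3 pt.py s7
```

```text
[0.5257848  0.03721153 0.23376996] 0.04326820244318185 [-0.14009651  0.66488399 -2.32604265]
[np.int64(9), np.int64(10)]
[array([10.33333333, 17.33333333]), array([ 9.7, 15.4])]
```

Request:
{"op": "arm_command", "data": {
  "moves": [0, 0, 1.8, 0]
}}

```text
time: 13.32
ee_pos: [0.5273, 0.0374, 0.218]
eef_rot: [0.088, 0.996, 0.001, 0.003]
ft_force: [-0.9, -0.6, 11.7]
width: 0.0436
grip_force: 54.9
```

Request:
{"op": "arm_command", "data": {
  "moves": [0, 0, -1.8, 0, 0, 0, 0, 0, 0, 0, 0, 0]
}}

```text
time: 13.57
ee_pos: [0.526, 0.0372, 0.2338]
eef_rot: [0.088, 0.996, 0.0, 0.001]
ft_force: [-0.1, 0.1, -3.2]
width: 0.0433
grip_force: 54.9
```

Request:
{"op": "arm_command", "data": {
  "moves": [0, 0, 2.0, 0]
}}

```text
time: 13.65
ee_pos: [0.5275, 0.0374, 0.2161]
eef_rot: [0.088, 0.996, 0.001, 0.003]
ft_force: [1.3, 0.6, -2.4]
width: 0.0436
grip_force: 54.9
```

Request:
{"op": "arm_command", "data": {
  "moves": [0, 0, -2.0, 0, 0, 0, 0, 0, 0, 0, 0, 0]
}}

```text
time: 13.9
ee_pos: [0.526, 0.0372, 0.2337]
eef_rot: [0.088, 0.996, 0.0, 0.001]
ft_force: [0.6, 1.6, -2.6]
width: 0.0437
grip_force: 54.9
```

```bash
python3 pt.py s8; python3 - <<'E'
from h import *
ims=[cv2.imread(f'pics/{n}.png')[215:275,324:364] for n in('s4','s7','s8')]
a=[cv2.resize(m,(260,390),interpolation=cv2.INTER_CUBIC) for m in ims]
cv2.imwrite('pics/m7.png',np.hstack(a))
E
```

```text
[0.52563414 0.03720544 0.2331332 ] 0.043669840594521385 [ 0.7614328  -0.65114921 -3.29215456]
[np.int64(9), np.int64(8)]
[array([10.33333333, 17.33333333]), array([ 8.125, 13.375])]
```

View pics/m7.png

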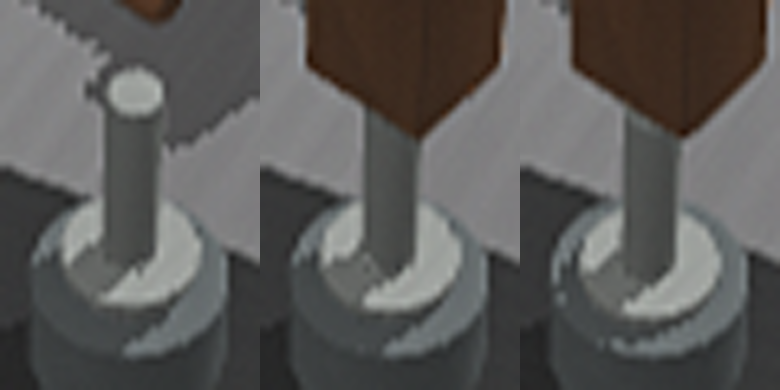

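The three panels show the collar's lower edge moving from about row 303 to 307 to 315, so the taps are driving it down, roughly 6 mm so far. I'll keep tapping and judge by numbers from here.

Request:
{"op": "arm_command", "data": {
  "moves": [0, 0, 2.15, 0]
}}

```text
time: 14.03
ee_pos: [0.5274, 0.0374, 0.2144]
eef_rot: [0.088, 0.996, 0.001, 0.003]
ft_force: [0.9, -0.2, -2.6]
width: 0.0437
grip_force: 54.9
```

Request:
{"op": "arm_command", "data": {
  "moves": [0, 0, -2.15, 0, 0, 0, 0, 0, 0, 0, 0, 0]
}}

```text
time: 14.28
ee_pos: [0.5258, 0.0372, 0.2335]
eef_rot: [0.088, 0.996, 0.0, 0.001]
ft_force: [0.7, 0.1, -3.4]
width: 0.0432
grip_force: 55.0
```

Request:
{"op": "arm_command", "data": {
  "moves": [0, 0, 2.3, 0]
}}

```text
time: 14.37
ee_pos: [0.5276, 0.0374, 0.2131]
eef_rot: [0.088, 0.996, 0.001, 0.003]
ft_force: [1.8, -0.5, -2.5]
width: 0.0436
grip_force: 55.0
```

Request:
{"op": "arm_command", "data": {
  "moves": [0, 0, -2.3, 0, 0, 0, 0, 0, 0, 0, 0, 0]
}}

```text
time: 14.62
ee_pos: [0.5258, 0.0372, 0.2334]
eef_rot: [0.088, 0.996, 0.0, 0.001]
ft_force: [0.6, 0.6, -2.3]
width: 0.0438
grip_force: 55.0
```

```bash
python3 pt.py s9; python3 - <<'E'
from h import *
si=r.camera_info('scene')
for n in('s4','s7','s8','s9'):
    m=cv2.imread(f'pics/{n}.png').mean(2);print(n,m[252:270,349:353].mean(1).round().astype(int),'corner',m[226:242,345:350].mean(1).round().astype(int))
x=.526-0.0;print([ (h,(proj(si,[.523,.036-.0,.068+h])-proj(si,[.523,.036,.0767]))[1].round(2)) for h in(0,.002,.004,.006,.0087)])
E
```

```text
[0.52540107 0.03716169 0.23281762] 0.04351912086049795 [-0.46791378  0.30643271 -2.83223864]
[np.int64(9), np.int64(9)]
[array([10.33333333, 17.33333333]), array([ 8.11111111, 13.11111111])]
s4 [158 157 157 157 159 161 157 134 103  88  94  99 106 111 111 105  78  53] corner [115 138 145 145 143 134 101  75  80  79  78  85  89  88  90  91]
s7 [158 158 158 158 159 160 160 149 126  93  80  94 107 111 112 106  78  53] corner [44 44 44 44 44 44 44 42 42 52 76 89 89 90 91 92]
s8 [159 159 159 158 158 159 160 162 151 127  98  86 103 112 112 107  77  53] corner [44 43 44 44 43 44 43 42 47 54 79 91 89 90 91 92]
s9 [159 158 158 158 158 159 160 162 151 127  98  85 103 112 112 106  78  53] corner [44 44 45 45 45 42 42 75 80 76 87 89 89 90 91 92]
[(0, np.float64(2.19)), (0.002, np.float64(1.69)), (0.004, np.float64(1.18)), (0.006, np.float64(0.68)), (0.0087, np.float64(0.0))]
```

```bash
python3 - <<'E'
from h import *
si=r.camera_info('scene')
t=np.linspace(0,2*np.pi,1440)
def low(c,R,z,col): # lowest row of the circle at a column
    p=np.array([proj(si,[c[0]+R*np.cos(a),c[1]+R*np.sin(a),z]) for a in t])
    k=np.abs(p[:,0]-col)<.4;return p[k,1].max()
for c in([.5234,.0346],[.5255,.0368]):
    print('rim edge',round(low(c,.036,.068,351),2),'collar low edge',[(h,round(low(c,.025,.068+h/1e3,351),2)) for h in(0,1,2,4,7,9)])
for n in('s6','s7','s8','s9'):
    m=cv2.imread(f'pics/{n}.png').astype(int)[180:250,310:380]
    k=((m[...,2]-m[...,0]>15)&(m[...,2]>40)).astype(np.uint8)
    cs,_=cv2.findContours(k,0,2);c=max(cs,key=cv2.contourArea);print(n,cv2.contourArea(c),(cv2.approxPolyDP(c,1.5,True)[:,0]+[310,180]).tolist())
for f in(.1834,): print([proj(si,[.5255+a*.985+b*.174,.037-a*.174+b*.985,f]).round(1).tolist() for a,b in((.025,.022),(.025,-.022),(-.025,-.022))])
E
```

```text
rim edge 267.57 collar low edge [(0, np.float64(262.62)), (1, np.float64(262.4)), (2, np.float64(262.15)), (4, np.float64(261.68)), (7, np.float64(260.96)), (9, np.float64(260.49))]
rim edge 267.77 collar low edge [(0, np.float64(263.21)), (1, np.float64(262.96)), (2, np.float64(262.71)), (4, np.float64(262.23)), (7, np.float64(261.51)), (9, np.float64(261.03))]
s6 859.0 [[356, 185], [344, 194], [341, 206], [336, 203], [331, 205], [324, 201], [330, 206], [330, 218], [346, 228], [351, 226], [360, 217], [362, 190]]
s7 803.5 [[357, 193], [344, 202], [344, 211], [342, 213], [337, 211], [333, 214], [331, 213], [331, 225], [346, 235], [349, 235], [356, 229], [361, 222], [363, 198]]
s8 796.0 [[355, 192], [344, 203], [342, 214], [337, 211], [331, 214], [332, 225], [347, 235], [350, 235], [361, 224], [363, 198]]
s9 794.5 [[355, 191], [344, 203], [343, 213], [341, 214], [336, 211], [332, 214], [332, 223], [348, 234], [351, 234], [362, 223], [363, 197]]
[[360.8, 224.4], [348.1, 236.9], [329.8, 225.2]]
```

The taps at 2.15 and 2.3 cm left the collar where it was and only shifted the mallet about 3 mm up in the grip. That takes well over 16 N, so the pillar should be seated. I'll do one confirming tap.

Request:
{"op": "arm_command", "data": {
  "moves": [0, 0, 2.35, 0, 0, 0, -2.35, 0, 0, 0, 0, 0, 0, 0, 0, 0]
}}

```text
time: 15.0
ee_pos: [0.5258, 0.0372, 0.2334]
eef_rot: [0.088, 0.996, 0.0, 0.001]
ft_force: [0.2, -1.3, -3.1]
width: 0.0432
grip_force: 55.0
```

```bash
python3 pt.py s10; python3 - <<'E'
from h import *
for n in('s4','s8','s9','s10'):
    m=cv2.imread(f'pics/{n}.png');g=m.mean(2);print(n,g[256:268,349:353].mean(1).round().astype(int),g[256:268,345:349].mean(1).round().astype(int))
    m=m.astype(int)[180:250,310:380]
    k=((m[...,2]-m[...,0]>15)&(m[...,2]>40)).astype(np.uint8)
    cs,_=cv2.findContours(k,0,2);c=max(cs,key=cv2.contourArea);print((cv2.approxPolyDP(c,1.5,True)[:,0]+[310,180]).tolist())
E
```

```text
[0.52544801 0.03717231 0.23285373] 0.043779421499834714 [-0.50168039  0.18345355 -2.94327866]
[np.int64(9), np.int64(8)]
[array([10.33333333, 17.33333333]), array([ 8.125, 13.375])]
s4 [159 161 157 134 103  88  94  99 106 111 111 105] [142 152 158 159 163 126  73  65  65  80  96 110]
[[354, 180], [372, 191], [371, 205], [379, 210], [379, 180], [374, 182]]
s8 [158 159 160 162 151 127  98  86 103 112 112 107] [106 129 155 160 158 162 162 117  65  80 105 115]
[[355, 192], [344, 203], [342, 214], [337, 211], [331, 214], [332, 225], [347, 235], [350, 235], [361, 224], [363, 198]]
s9 [158 159 160 162 151 127  98  85 103 112 112 106] [106 129 155 160 158 161 161 117  65  80 105 115]
[[355, 191], [344, 203], [343, 213], [341, 214], [336, 211], [332, 214], [332, 223], [348, 234], [351, 234], [362, 223], [363, 197]]
s10 [158 159 161 161 151 127  98  86 104 112 112 106] [106 129 154 160 159 161 162 117  65  78 104 115]
[[355, 191], [344, 203], [343, 213], [341, 214], [337, 211], [332, 215], [333, 224], [349, 234], [362, 223], [363, 196]]
```

The dark gap under the collar has closed (about 4 dark rows down to 1), and the last three taps left it unchanged, so the pillar is seated. I'll take the mallet back.

Request:
{"op": "arm_command", "data": {
  "moves": [0, 0, -1.5, 0, 0.4, 1.6, 0, 0, 0.6, 2.6, 0, 0, 0.6, 2.6, 0, 0, 0.6, 2.6, 0, 0, 0.6, 2.6, 0, 0, 0.6, 2.6, 0, 0, 0.6, 2.6, 0, 0, 0.6, 2.6, 0, 0, 0.4, 2.0, 0, 0, 0.3, 1.5, 0, 0, 0, 0, 0, 0]
}}

```text
time: 16.05
ee_pos: [0.5126, 0.2796, 0.2469]
eef_rot: [0.085, 0.996, 0.0, -0.001]
ft_force: [-1.0, 0.8, -1.7]
width: 0.0438
grip_force: 55.0
```

Request:
{"op": "arm_command", "data": {
  "moves": [0, 0, 2, 0, 0, 0, 3, 0, 0, 0, 3, 0, 0, 0, 3, 0, 0, 0, 3, 0, 0, 0, 2.5, 0, 0, 0, 1.5, 0, 0, 0, 0.8, 0, 0, 0, 0, 0, 0, 0, 0, 0]
}}

```text
time: 16.88
ee_pos: [0.5143, 0.2754, 0.0608]
eef_rot: [0.088, 0.996, 0.0, 0.0]
ft_force: [-0.1, -0.2, -2.5]
width: 0.0439
grip_force: 55.0
```

Request:
{"op": "arm_command", "data": {
  "moves": [0, 0, 0.4, 0, 0, 0, 0.3, 0, 0, 0, 0.2, 0, 0, 0, 0, 0, 0, 0, 0, 0]
}}

```text
time: 17.3
ee_pos: [0.5139, 0.2759, 0.0515]
eef_rot: [0.088, 0.996, 0.0, 0.0]
ft_force: [0.0, 0.1, -2.8]
width: 0.0435
grip_force: 55.0
```

Request:
{"op": "arm_command", "data": {
  "moves": [0, 0, 0.15, 0, 0, 0, 0, 0, 0, 0, 0, 0]
}}

```text
time: 17.55
ee_pos: [0.5139, 0.2759, 0.0498]
eef_rot: [0.088, 0.996, 0.0, -0.0]
ft_force: [0.8, 0.2, -1.9]
width: 0.0438
grip_force: 55.0
```

Request:
{"op": "arm_command", "data": {
  "moves": [0, 0, 0.15, 0, 0, 0, 0, 0, 0, 0, 0, 0]
}}

```text
time: 17.8
ee_pos: [0.5137, 0.2758, 0.0482]
eef_rot: [0.088, 0.996, -0.0, -0.0]
ft_force: [-0.2, -1.0, -2.2]
width: 0.0438
grip_force: 55.0
```

Request:
{"op": "arm_command", "data": {
  "moves": [0, 0, 0.1, 0, 0, 0, 0, 0, 0, 0, 0, 0]
}}

```text
time: 18.05
ee_pos: [0.5138, 0.2758, 0.0472]
eef_rot: [0.088, 0.996, -0.0, -0.0]
ft_force: [1.0, 0.2, -2.9]
width: 0.0433
grip_force: 55.0
```

Request:
{"op": "arm_command", "data": {
  "moves": [0, 0, 0.1, 0, 0, 0, 0, 0, 0, 0, 0, 0]
}}

```text
time: 18.3
ee_pos: [0.5138, 0.2759, 0.0463]
eef_rot: [0.088, 0.996, 0.0, -0.0]
ft_force: [-1.0, 0.2, -3.6]
width: 0.0434
grip_force: 55.0
```

Request:
{"op": "arm_command", "data": {
  "moves": [0, 0, 0.1, 0, 0, 0, 0, 0, 0, 0, 0, 0]
}}

```text
time: 18.55
ee_pos: [0.5138, 0.2759, 0.0453]
eef_rot: [0.088, 0.996, 0.0, -0.0]
ft_force: [-0.4, -0.5, -2.8]
width: 0.0436
grip_force: 55.0
```

Request:
{"op": "arm_command", "data": {
  "moves": [0, 0, 0.1, 0, 0, 0, 0, 0, 0, 0, 0, 0]
}}

```text
time: 18.8
ee_pos: [0.5141, 0.276, 0.0447]
eef_rot: [0.088, 0.996, 0.0, 0.0]
ft_force: [0.2, -0.0, 1.4]
width: 0.0436
grip_force: 55.0
```

Request:
{"op": "arm_command", "data": {
  "moves": [0, 0, 0.1, 0, 0, 0, 0, 0, 0, 0, 0, 0]
}}

```text
time: 19.05
ee_pos: [0.5145, 0.2759, 0.0445]
eef_rot: [0.088, 0.996, 0.0, 0.0]
ft_force: [-1.6, -2.0, 10.3]
width: 0.0433
grip_force: 54.9
```

```bash
python3 - <<'E'
from h import *
S=snap('scene','s11');W=snap('wrist','w11');si=r.camera_info('scene')
m=S.astype(int)[140:230,330:420];h=cv2.cvtColor(S,cv2.COLOR_BGR2HSV)[140:230,330:420]
k=((m[...,2]-m[...,0]>25)).astype(np.uint8)
cs,_=cv2.findContours(k,0,2);c=max(cs,key=cv2.contourArea);print((cv2.approxPolyDP(c,1.5,True)[:,0]+[330,140]).tolist())
print([[proj(si,[.5115+a*.985+b*.174,.2737-a*.174+b*.985,f]).round(1).tolist() for a,b in((.025,.022),(.025,-.022),(-.025,-.022))] for f in(0,.004)])
S0=cv2.imread('pics/scene0.png').astype(int)[140:230,330:420]
k=((S0[...,2]-S0[...,0]>25)).astype(np.uint8)
cs,_=cv2.findContours(k,0,2);c=max(cs,key=cv2.contourArea);print((cv2.approxPolyDP(c,1.5,True)[:,0]+[330,140]).tolist())
E
```

```text
[[396, 181], [387, 188], [385, 187], [382, 198], [374, 194], [373, 206], [388, 213], [396, 205], [399, 183]]
[[[394.3, 205.2], [384.5, 215.0], [369.3, 205.8]], [[394.4, 204.2], [384.6, 214.0], [369.3, 204.8]]]
[[340, 165], [338, 170], [372, 190], [372, 185], [375, 185], [375, 193], [372, 193], [372, 206], [379, 210], [380, 208], [382, 212], [386, 213], [395, 204], [397, 190], [395, 186], [397, 183], [382, 175], [373, 183], [349, 168]]
```

The mallet stands on the bench (Fz +10 N, and its lower corner matches the original picture). Release, rise and check.

Request:
{"op": "arm_command", "data": {
  "moves": [0, 0, -0.05, 0, 0, 0, 0, 0, 0, 0, 0, 0, 0, 0, 0, 0, 0, 0, 0, 0, 0, 0, 0, 0, 0, 0, -1, 0, 0, 0, -2.5, 0, 0, 0, -3, 0, 0, 0, -3, 0, 0, 0, -3, 0],
  "fingers": 80
}}

```text
time: 20.07
ee_pos: [0.5138, 0.2756, 0.171]
eef_rot: [0.088, 0.996, 0.0, 0.0]
ft_force: [1.3, 0.1, 0.7]
width: 0.0694
grip_force: 0.0
```

Request:
{"op": "arm_command", "data": {
  "moves": [0, 0, -3, 0, 0, 0, -3, 0, 0, 2.5, 0, 0, 0, 3, 0, 0, 0, 3, 0, 0, 0, 3, 0, 0, 0, 3, 0, 0, 0, 2, 0, 0, 0, 0, 0, 0, 0, 0, 0, 0]
}}

```text
time: 20.9
ee_pos: [0.5422, 0.4392, 0.2287]
eef_rot: [0.087, 0.996, -0.0, -0.0]
ft_force: [0.5, -1.1, -0.4]
width: 0.0698
grip_force: 0.0
```

```bash
python3 - <<'E'
from h import *
S=snap('scene','s12');S0=cv2.imread('pics/scene0.png');T=snap('top','t12')
print(r.read_state()['ee_pos'],r.read_state()['ft_force'])
for n,I in(('now',S),('start',S0)):
    m=I.astype(int)[140:230,330:420];k=((m[...,2]-m[...,0]>25)).astype(np.uint8)
    cs,_=cv2.findContours(k,0,2);c=max(cs,key=cv2.contourArea);print(n,cv2.contourArea(c),(cv2.approxPolyDP(c,1.5,True)[:,0]+[330,140]).tolist())
g=S.mean(2);print(g[256:268,349:353].mean(1).round().astype(int),g[256:268,345:349].mean(1).round().astype(int))
for n in('s4','s12'):
    m=cv2.imread(f'pics/{n}.png').mean(2);print('shaft top',m[222:240,343:347].mean(1).round().astype(int))
# changed regions of scene vs start
d=(np.abs(S.astype(int)-S0).max(2)>40).astype(np.uint8);d=cv2.morphologyEx(d,cv2.MORPH_OPEN,np.ones((3,3)))
n,l,s,c=cv2.connectedComponentsWithStats(d);print([x.tolist() for x in s[1:] if x[4]>15])
E
```

```text
[0.54313861 0.43724196 0.22941285] [ 0.47412852 -0.26926927  0.04259688]
now 988.5 [[341, 166], [340, 170], [374, 191], [373, 205], [387, 214], [396, 205], [398, 182], [384, 175], [375, 184], [348, 167]]
start 951.0 [[340, 165], [338, 170], [372, 190], [372, 185], [375, 185], [375, 193], [372, 193], [372, 206], [379, 210], [380, 208], [382, 212], [386, 213], [395, 204], [397, 190], [395, 186], [397, 183], [382, 175], [373, 183], [349, 168]]
[153 153 155 156 146 122  94  82  99 107 108 102] [102 125 150 154 153 156 156 112  63  76 100 111]
shaft top [ 81  81  76 102 147 162 158 156 155 162 122  72  75  76  76  75  75  74]
shaft top [ 78  77  77  77  74  91 139 158 154 152 150 156 121  72  71  72  72  72]
[[141, 0, 10, 11, 62], [299, 0, 66, 23, 752], [402, 0, 70, 108, 2615], [342, 11, 9, 21, 140], [317, 32, 8, 13, 83], [173, 35, 14, 32, 222], [119, 37, 22, 15, 132], [113, 69, 11, 27, 186], [172, 68, 16, 51, 404], [403, 77, 8, 5, 29], [150, 112, 14, 6, 45], [172, 121, 15, 44, 256], [103, 129, 11, 22, 117], [187, 131, 82, 51, 1203], [126, 141, 4, 11, 34], [64, 195, 62, 37, 404], [187, 221, 149, 100, 3994], [341, 228, 8, 6, 41], [340, 235, 8, 11, 83], [334, 249, 6, 7, 31], [339, 250, 16, 14, 113], [7, 261, 6, 5, 18], [0, 300, 41, 31, 332], [287, 301, 15, 11, 100], [257, 303, 26, 33, 460], [0, 326, 97, 57, 3942], [220, 339, 26, 22, 180], [118, 366, 13, 7, 64], [193, 385, 4, 5, 17]]
```

The mallet stands where it began, the pillar's top has dropped about 7 mm, and the collar shows no gap. The 5 mm the mallet slid up in the grip also matches a seat at the rim. Handing in.

```bash
python3 -c "
from bench import r
print(r.close_job())"
```

```text
the job is handed in; nothing more can be done
None
```

The job is handed in: the pillar stands in the stand's socket, tapped down until its collar met the rim as far as the images and the mallet's slip in the grip show, and the mallet is back on its striking face. The arm is clear, and nothing else was deliberately touched; I made no separate final check of the other parts.

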